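# Push a slide magazine into the free lane of a slide scanner

### The arm

A 6-joint arm with a two-finger parallel gripper is mounted at the origin on the work surface. World frame = base frame: x ahead of the robot, y to its left, z up, the work surface at z = 0. Lengths are in m, angles in rad, forces in N, time in s.
With the tool pointing down it reaches from about 0.35 to 0.975 m from the base axis. Payload 4.9 kg.
Tool frame: the origin (TCP) lies midway between the tips of the shut fingers; the grasp point (between the pads) lies behind it (manip.tcp_to_grasp is the z of the grasp point in the tool frame, in m); z points along the fingers, y is the direction in which the jaws open and shut (so a half turn about z gives the same grasp; the last joint's range is limited). The gripper opens to 85 mm and grips with 20 to 120 N. Pads are 22 mm wide; open, the fingers measure 114 mm over their backs; the gripper's body (76 mm by 85 mm) begins 54 mm behind the grasp point. The pads swing forward as they close: fully open they stand 13 mm farther back than shut.
Start: joints at [-1.443, 0.053, 1.613, -0, 1.476, -0.119], TCP at [0.153, -0.606, 0.207] pointing down, gripper open.
Joint ranges: [-3.01, 3.01], [-1.01, 2.22], [0.06, 2.58], [-1.02, 4.17], [0.09, 2.62], [-3.14, 3.14]. Speed limits (rad/s): [2.57, 2.57, 3.14, 3.14, 3.14, 3.14].

### API

Orientations are given as a unit quaternion [w, x, y, z].
In Python, from plant import status, vision, order, regions_of, manip gives the robot as it stands. The module is installed in compiled form; this text tells all that it offers.
- The arm moves only by the shell command python3 -m crank 'ROWS'. ROWS is JSON, one flat list of numbers, 5 for each row, row after row: the shift along the tool's x, y, z in mm, then the turn about the tool's z in degrees, then the opening in per cent of the stroke, from 0 (shut) to 100 (fully open). In form: [tx, ty, tz, yaw, fingers, tx, ty, tz, yaw, fingers, ...]. A call has exactly 10 rows; each row is the pose to reach, as a shift and turn from the pose commanded when the call began, along the tool's axes at that moment; what a row does not reach only later rows make up. A row lasts 1/10 s, in which the tool goes at most 50 mm and 8.59 degrees, less where a joint would pass 70% of its speed; a pose out of reach is approached as far as the arm can. A call with a gripper value outside its range is refused whole. The fingers move at their own pace and stop on an object; the grip force is fixed at half the most. Time passes only in rows, so rows that repeat a pose let the fingers close, or fill a call up. It gives the time, the measured TCP pose, the force and the opening at its end, in the units of the state.
- status.state(): the state, without advancing time (a new reading comes with each control period).
- vision.grab_frame(name): name is "scene" or "top"; returns (picture, depth): 480x640x3 uint8, red, green, blue; 480x640 float32, m along the optical axis (not along the pixel's ray), 0 where there is no reading.
- vision.get_calibration(name): a dict with "camera_matrix" (3x3 intrinsics, pixels), "k1" (the pictures are not rectified: a ray, as slopes to the right and down, at radius r is drawn at 1 + k1 r^2 times it, then the intrinsics apply), "R" (3x3) and "t" (3): a world point X has camera coordinates R X + t. Camera axes: x right, y down, z forward; pixel columns grow to the right and rows downward; lengths in m; the calibration is good to about 2 mm. A picture is of the moment at which its call begins. get_calibration takes no time and is no camera call.
- order.job_done(): hands the job in, once; it reports no verdict.
Trained networks look in the newest picture that a camera, given by its name, has taken for a name from the list of things; names that differ only in an ending like _2 or _b are one class to them, and where a whole thing is asked for, a point or a joint stands for the part that bears it (a point fixed in the world has none). Each returns a list of dicts, best first, with "confidence" (0 to 1); they miss things now and then, are a little off and sometimes report something else, mostly with a low value. They report only what shows in the picture. A call takes as long as a camera call.
- regions_of(camera, name): "region" (480x640 bool, what is visible of it) and "extent" ([centre column, centre row, width, height] in pixels, round what is visible of it).
The state is a dict: "time": time; "joint_pos": joint angles; "joint_vel": joint speeds; "joint_efforts": joint torques, N m; "tool_pos": TCP position; "tool_rot": TCP orientation; "contact_force": force on the tool from outside, world axes, zero at the start; "ft_torque": the same for the moment, N m; "gripper_width": opening from 0.0 (shut) to 1.0 (fully open).
Only numpy, scipy, OpenCV 4.12 (cv2) and the standard library are available. Lean on these libraries where they do the work, as an engineer would, in place of code of your own. Each camera call takes 0.05 s, during which the arm holds its last target. There are 200 camera calls.

### The job

Push the slide magazine that waits on the scanner's loading deck down the free lane until it stands flush against the end stop. Only push it, with the fingers, never lift or tip it, and let neither the magazine nor the robot touch the guide rails, as the mounts are still wet. Leave everything else where it stands, including the magazine already home in the other lane.

Things in the scene. Friction and masses are not known exactly. Their poses are not given: they have to be found in the camera images.
- magazine: The waiting slide magazine, loose, 0.3 to 0.65 kg: white open-topped box packed with glass slides (solid to the touch), 88 mm wide (x), 120 long (y), 54 high, upright sides. Origin: centre of its underside. It starts on the deck's apron before the free lane, up to 35 mm off the lane's centre line and turned up to 0.35 rad; it slides with dry friction. Its y axis must end along the lane's y.
- rails: The two aluminium guide rails of the FREE lane, fixed. Origin on the deck, midway between them, in the plane of the end stop's face. +y runs from the stop to the open mouth (push along -y), x across. Rails: y = 0 to 0.220, 8 mm wide, 20 mm high, inner faces at x = -0.054 and 0.054 (10 mm free each side of the magazine). Magazine home: its origin at y = 0.060, x near 0.
- rails_full: The identical rail pair of the occupied lane, fixed, parallel to the free lane, its centre line 130 mm to one side or the other. Same origin and axes.
- scanner: Slide scanner, fixed. Origin on the bench under its grey deck; axes as the rails'. Deck: x -0.138 to 0.138, y -0.200 to 0.253, flat top 22 mm above the bench. Lane centre lines x = -0.065 and 0.065; rail mouths y = 0.030, beyond them the open apron. Rigid end stops 34 mm high above the deck, faces at y = -0.190. White hood 100 mm high from y = -0.210 on, housing 250 mm high from y = -0.264.
- magazine_home: A second magazine, the same in every way, already home in the other lane (loose, leave alone). Origin at the centre of its underside.
- dropper_bottle: Small amber dropper bottle with black top, 30 mm in diameter, 95 mm high, loose, on the bench beyond the deck. Origin at the centre of its underside.
- reagent_bottle: Grey plastic bottle, 56 mm in diameter, 120 mm high, loose, on the bench beyond the deck. Origin at the centre of its underside.
- beaker: Glass beaker, 66 mm in diameter, 75 mm high, loose, on the bench to the left of the deck's apron. Origin at the centre of its underside.
- staining_jar: Glass staining jar with lid, 62 by 52 mm, 92 mm high, loose, on the bench to the left of the deck's apron. Origin at the centre of its underside.
- coverslip_box: Small cardboard box, 45 by 60 mm, 22 mm high, loose, on the bench beside the deck on the robot's side. Origin at the centre of its underside.
- forceps: Steel forceps, 125 mm long (x), 12 mm wide, lying flat, 8 mm high, loose, on the bench just off the apron's free (+y) edge. Origin near the middle of its length, on its underside.

How it is judged:
By the outcome, as a careful person would: the job done as asked, in the order asked, and still so for the second after the job is handed in, with the robot touching nothing.
It also fails if it takes over 72 s, if anything falls off the work surface, if the arm or the gripper's body presses on something with over 40 N, if the wrist force passes 120 N, or if a joint passes its speed limit or range.

## Working session

There is one attempt and no reset: what is moved stays moved. The work goes in short steps, Python scripts to look and compute and a shell command to move; the robot and the scene stay as the last step left them, time stands still between calls to the robot, and variables do not carry over. Pictures are saved under pics/ and viewed, on a budget of 10 in all, crops included, one or two more only if the job needs it, and the job is handed in when it is done.

```bash
mkdir -p pics
cat > h.py <<'E'
import numpy as np, cv2
from plant import status, vision, order, regions_of, manip
def cloud(name, depth, mask=None):
    c=vision.get_calibration(name); K=np.array(c["camera_matrix"]);R=np.array(c["R"]);t=np.array(c["t"])
    m=depth>0
    if mask is not None: m&=mask
    v,u=np.nonzero(m)
    p=cv2.undistortPoints(np.stack([u,v],1).astype(float)[:,None],K,np.array([c["k1"],0,0,0.]))[:,0]
    z=depth[v,u][:,None]
    return (np.hstack([p*z,z])-t)@R, u, v
def save(n,im): cv2.imwrite("pics/"+n,im[:,:,::-1])
E
python3 - <<'E'
from h import *
s=status.state(); print({k:np.round(v,3).tolist() for k,v in s.items()}, manip.tcp_to_grasp)
for n in("top","scene"):
    im,d=vision.grab_frame(n); save(n+"0.png",im)
    c=vision.get_calibration(n); print(n,-np.array(c["R"]).T@c["t"], np.round(c["R"],2).tolist())
    for o in ("magazine","rails","scanner"):
        for r in regions_of(n,o):
            P,u,v=cloud(n,d,r["region"])
            print(n,o,round(r["confidence"],2),np.round(r["extent"]),np.round(np.median(P,0),3) if len(P) else None,np.round(np.percentile(P,[2,98],axis=0),3).tolist() if len(P) else None)
E
```

```text
{'time': 0.0, 'joint_pos': [-1.443, 0.053, 1.614, -0.0, 1.476, -0.119], 'joint_vel': [0.001, 0.0, 0.0, 0.002, -0.0, -0.0], 'joint_efforts': [0.0, -39.367, -37.018, -0.0, 0.007, -0.0], 'tool_pos': [0.153, -0.605, 0.206], 'tool_rot': [-0.001, 0.992, 0.123, -0.0], 'contact_force': [-0.055, -0.817, -0.326], 'ft_torque': [0.003, 0.052, -0.019], 'gripper_width': 1.003} -0.0187
top [0.46029547 0.08713947 0.80996511] [[-0.0, -1.0, 0.0], [-0.99, 0.0, -0.13], [0.13, -0.0, -0.99]]
top magazine 0.87 [327. 278.  70.  57.] [0.497 0.082 0.049] [[0.453, 0.025, 0.041], [0.539, 0.14, 0.078]]
top rails 0.65 [442. 261. 127.  71.] [ 0.581 -0.13   0.042] [[0.464, -0.233, 0.022], [0.594, -0.025, 0.046]]
top scanner 0.65 [448. 206. 385. 267.] [ 0.584 -0.259  0.057] [[0.42, -0.337, 0.02], [0.757, 0.189, 0.248]]
scene [1.06571538 0.49437357 0.86070926] [[-0.63, 0.78, -0.01], [0.62, 0.5, -0.6], [-0.46, -0.39, -0.8]]
scene magazine 0.91 [336. 206.  68.  65.] [0.508 0.088 0.069] [[0.456, 0.023, 0.025], [0.543, 0.141, 0.078]]
scene rails 0.87 [258. 178. 103.  78.] [ 0.474 -0.123  0.041] [[0.465, -0.24, 0.022], [0.592, -0.025, 0.047]]
scene scanner 0.83 [196. 160. 392. 319.] [ 0.632 -0.317  0.141] [[0.427, -0.64, 0.021], [0.781, 0.187, 0.253]]
scene scanner 0.69 [336. 205.  67.  66.] [0.508 0.088 0.069] [[0.455, 0.023, 0.024], [0.543, 0.141, 0.078]]
```

View pics/top0.png

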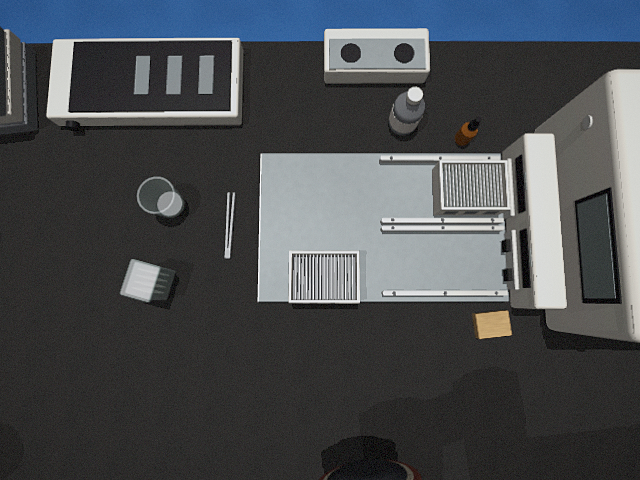

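View pics/scene0.png

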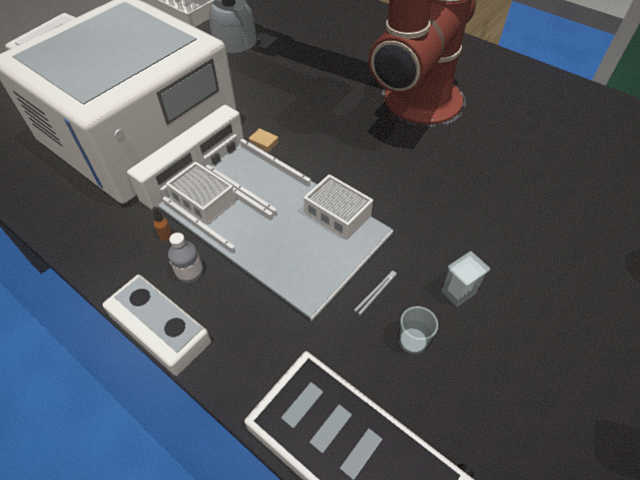

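The top view shows the waiting magazine at about (325,277), near the robot-side deck edge. The free lane lies between the rails at rows 228 and 293, and the home magazine is at (473,187). The lane points along world -y. Next I fit the precise poses.

```bash
cat >> h.py <<'E'
def rect(P):
    (c,s,a)=cv2.minAreaRect((P[:,:2]*1000).astype(np.float32)); return np.round(c,1),np.round(s,1),round(a,2)
def mag(n,im,d):
    for r in regions_of(n,"magazine")[:3]:
        P,u,v=cloud(n,d,r["region"]); 
        if not len(P): continue
        P=P[(P[:,2]>.068)&(P[:,2]<.086)]
        if len(P)<50: continue
        m=np.median(P,0)
        P=P[np.hypot(*(P-m)[:,:2].T)<.085]
        print(n,"mag",round(r["confidence"],2),len(P),*rect(P))
E
python3 - <<'E'
from h import *
for n in("top","scene"):
    im,d=vision.grab_frame(n); mag(n,im,d)
    P,u,v=cloud(n,d)
    D=P[(P[:,0]>.4)&(P[:,0]<.78)&(P[:,1]>-.24)&(P[:,1]<.22)]
    dk=D[(D[:,2]>.014)&(D[:,2]<.03)]; print(" deckz",np.median(dk[:,2]), rect(dk), np.percentile(dk,[.5,99.5],axis=0)[:,:2])
    R=D[(D[:,2]>.037)&(D[:,2]<.047)&(D[:,1]<-.04)&(D[:,1]>-.2)]
    h,e=np.histogram(R[:,0],np.arange(.44,.75,.004)); print([(round(e[i],3),int(h[i])) for i in range(len(h)) if h[i]>15])
    for lo,hi in((.455,.487),(.575,.5965),(.5965,.62),(.7,.74)):
        Q=R[(R[:,0]>lo)&(R[:,0]<hi)]
        if len(Q)>20: 
            k=np.polyfit(Q[:,1],Q[:,0],1); print("  rail",lo,len(Q),np.median(Q[:,0]),np.median(Q[:,1]),"slope",k)
    for y in (-.06,-.1,-.14):
        S=D[(abs(D[:,1]-y)<.01)&(D[:,2]>.037)&(D[:,2]<.05)&(D[:,0]<.63)];
        print(y,[np.round((S[(S[:,0]>a)&(S[:,0]<b),0].min(),S[(S[:,0]>a)&(S[:,0]<b),0].max()),4) for a,b in((.45,.5),(.56,.63)) if ((S[:,0]>a)&(S[:,0]<b)).any()])
E
```

```text
top mag 0.97 1481 [497.3  83. ] [120.4  88. ] 89.76
 deckz 0.02287672517129552 (array([590.4, -19. ]), array([443.5, 379.2]), 89.76) [[ 0.40873327 -0.23742397]
 [ 0.73087231  0.2009637 ]]
[(np.float64(0.464), 178), (np.float64(0.468), 185), (np.float64(0.58), 185), (np.float64(0.584), 176), (np.float64(0.588), 90), (np.float64(0.592), 108), (np.float64(0.596), 220), (np.float64(0.6), 104), (np.float64(0.608), 48), (np.float64(0.708), 111), (np.float64(0.712), 175), (np.float64(0.716), 171)]
  rail 0.455 363 0.46803239973052957 -0.11994331674536235 slope [0.00517584 0.46912356]
  rail 0.575 611 0.5868799269798652 -0.12080932271122835 slope [0.00224826 0.58809837]
  rail 0.5965 330 0.5999503731788622 -0.12786160502919094 slope [-0.02736433  0.5983748 ]
  rail 0.7 458 0.7148945190260737 -0.11492657117659363 slope [7.66091144e-05 7.14873988e-01]
-0.06 [array([0.4662, 0.4715]), array([0.5808, 0.6023])]
-0.1 [array([0.466 , 0.4713]), array([0.5807, 0.602 ])]
-0.14 [array([0.4657, 0.4711]), array([0.5804, 0.6121])]
scene mag 0.67 1496 [497.9  80. ] [123.6  92.1] 89.69
 deckz 0.0235481405006
[... 281 characters left out ...]
592), 17), (np.float64(0.596), 60), (np.float64(0.6), 81), (np.float64(0.696), 35), (np.float64(0.7), 19), (np.float64(0.708), 28), (np.float64(0.712), 108), (np.float64(0.716), 156)]
  rail 0.455 248 0.47142166039957967 -0.1160841504948105 slope [0.00470797 0.47119692]
  rail 0.575 294 0.5874558110986517 -0.11328100652795217 slope [0.01601273 0.58892419]
  rail 0.5965 156 0.6015735795910135 -0.09328523026543256 slope [-0.03803185  0.59859404]
  rail 0.7 314 0.716054802519485 -0.1208564975081643 slope [0.02309224 0.7178558 ]
-0.06 [array([0.4646, 0.476 ]), array([0.5806, 0.6041])]
-0.1 [array([0.4638, 0.4757]), array([0.5812, 0.6047])]
-0.14 [array([0.4651, 0.4742]), array([0.5801, 0.6038])]
```

```bash
python3 -m crank '[15,-20,-30,2,50, 45,-64,-70,4,50, 80,-115,-70,6,50, 115,-165,-70,8,50, 150,-215,-70,10,50, 180,-258,-70,12,50, 205,-294,-70,14.1,50, 225,-322,-70,14.1,50, 235,-336,-70,14.1,50, 238,-340,-70,14.1,50]'; python3 -c "
from h import *;s=status.state();print(s['joint_pos'],s['tool_rot'])"
```

```text
time: 1.6
tool_pos: [0.3017, -0.2148, 0.2779]
tool_rot: [0.0, 1.0, 0.004, 0.001]
contact_force: [-0.4, -0.0, 0.1]
gripper_width: 0.501
[-8.21386829e-01 -6.41671192e-01  2.05375771e+00  1.19498383e-03
  1.72741445e+00  7.42532237e-01] [3.67618682e-04 9.99993040e-01 3.53243379e-03 1.14317110e-03]
```

```bash
python3 -m crank '[10,-30,0,0.5,50, 22,-65,0,0.5,50, 36,-105,0,0.5,50, 52,-145,0,0.5,50, 67,-185,0,0.5,50, 82,-225,0,0.5,50, 94,-260,0,0.5,50, 102,-283,0,0.5,50, 107,-295,0,0.5,50, 108,-298,0,0.5,50]'; python3 -m crank '[0,0,20,0,50, 0,0,50,0,50, 0,0,85,0,50, 0,0,120,0,50, 0,0,155,0,50, 0,0,185,0,50, 0,0,208,0,50, 0,0,224,0,50, 0,0,230,0,50, 0,0,232,0,50]'
python3 - <<'E'
from h import *
im,d=vision.grab_frame("scene"); save("s1.png",cv2.resize(im[80:320,180:500],None,fx=2.4,fy=2.4)); mag("scene",im,d)
im,d=vision.grab_frame("top");mag("top",im,d)
print(status.state()['tool_pos'],status.state()['tool_rot'])
E
```

```text
time: 2.6
tool_pos: [0.4085, 0.0802, 0.2771]
tool_rot: [0.0, 1.0, -0.003, -0.0]
contact_force: [0.1, -0.9, -0.5]
gripper_width: 0.501
time: 3.6
tool_pos: [0.4079, 0.0789, 0.0448]
tool_rot: [0.0, 1.0, -0.005, -0.0]
contact_force: [-1.1, -0.3, 0.4]
gripper_width: 0.499
scene mag 0.57 1471 [498.1  81.2] [121.6  90.6] 89.27
top mag 0.84 1534 [497.2  83.1] [120.3  87.9] 89.75
[0.40925461 0.07961031 0.04648322] [ 3.29071876e-05  9.99990476e-01 -4.21214587e-03  1.14223353e-03]
```

View pics/s1.png

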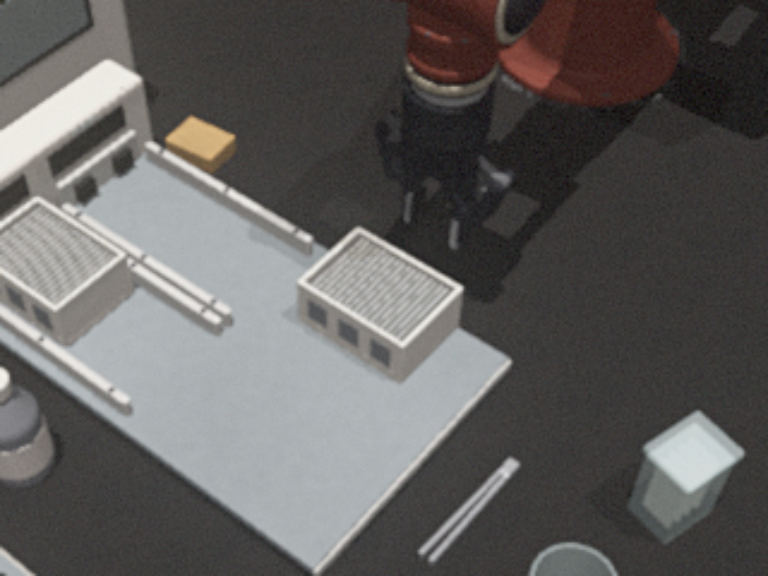

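The picture shows both fingers beside the magazine's robot-side face (fingers at about (408,205) and (455,235), magazine at (380,295)), well aligned. Next I push sideways.

```bash
python3 -m crank '[8,-3,0,0,50, 16,-3,0,0,50, 22,-3,0,0,50, 26,-3,0,0,50, 30,-3,0,0,50, 34,-3,0,0,50, 38,-3,0,0,50, 42,-3,0,0,50, 45,-3,0,0,50, 46,-3,0,0,50]'
python3 - <<'E'
from h import *
im,d=vision.grab_frame("top");mag("top",im,d)
print(status.state()['tool_pos'],status.state()['tool_rot'])
E
```

```text
time: 4.8
tool_pos: [0.4543, 0.0825, 0.045]
tool_rot: [0.0, 1.0, -0.004, -0.0]
contact_force: [-3.1, 0.2, 2.2]
gripper_width: 0.502
top mag 0.56 692 [533.6  82.4] [119.3  39.7] 89.99
[0.45431775 0.08249087 0.0450587 ] [-1.10348806e-05  9.99991910e-01 -4.02210500e-03  4.92193863e-05]
```

```bash
python3 -m crank '[3,0,0,0,50, 6,0,0,0,50, 9,0,0,0,50, 12,0,0,0,50, 14,0,0,0,50, 16,0,0,0,50, 17,0,0,0,50, 17.5,0,0,0,50, 17.5,0,0,0,50, 17.5,0,0,0,50]'
python3 -m crank '[-5,0,0,0,50, -15,0,0,0,50, -30,0,0,0,50, -45,0,0,0,50, -55,0,-30,0,50, -60,0,-75,0,50, -60,0,-110,0,50, -60,0,-135,0,50, -60,0,-145,0,50, -60,0,-145,0,50]'
python3 - <<'E'
from h import *
for n in("top","scene"):
    im,d=vision.grab_frame(n);mag(n,im,d)
print(status.state()['tool_pos'],status.state()['tool_rot'],status.state()['joint_pos'])
E
```

```text
time: 5.9
tool_pos: [0.4718, 0.0824, 0.0452]
tool_rot: [-0.0, 1.0, -0.004, 0.0]
contact_force: [-0.9, 0.5, -0.7]
gripper_width: 0.499
time: 6.9
tool_pos: [0.4124, 0.0829, 0.1917]
tool_rot: [-0.0, 1.0, -0.004, 0.002]
contact_force: [0.1, 0.5, -0.6]
gripper_width: 0.5
top mag 0.59 1478 [526.8  82.4] [120.   87.3] 89.68
scene mag 0.78 1542 [527.8  81. ] [123.1  90.5] 89.18
[0.41051528 0.08278789 0.18789902] [ 6.08631346e-05  9.99990033e-01 -4.04276053e-03 -1.89388563e-03] [ 2.08974186e-02 -4.63569621e-01  2.08740998e+00 -2.72634584e-05
  1.52154193e+00  1.59978070e+00]
```

```bash
python3 -m crank '[8,-10,0,-8,50, 20,-24,0,-16,50, 35,-40,0,-24,50, 50,-56,0,-32,50, 65,-72,0,-40,50, 80,-86,0,-48,50, 95,-96,0,-56,50, 106,-101,0,-64,50, 113,-102,0,-72,50, 116,-102,0,-79,50]'
python3 -c "
from h import *;s=status.state();q=s['tool_rot'];print(s['tool_pos'],q,'yaw',np.degrees(2*np.arctan2(q[2],q[1])),s['joint_pos'])"
```

```text
time: 8.1
tool_pos: [0.5281, 0.184, 0.1878]
tool_rot: [-0.001, 0.772, 0.635, -0.002]
contact_force: [-0.4, -1.6, -0.4]
gripper_width: 0.5
[0.52810701 0.18395103 0.18776491] [-0.00088309  0.77240469  0.63512789 -0.00166754] yaw 78.85910852323165 [ 2.02101204e-01 -8.84660621e-02  1.78489856e+00  3.62677669e-06
  1.44893404e+00  3.96545994e-01]
```

```bash
python3 -m crank '[0,0,0,-5.4,50, 0,0,0,-10.8,50, 0,0,20,-10.8,50, 0,0,45,-10.8,50, 0,0,75,-10.8,50, 0,0,100,-10.8,50, 0,0,120,-10.8,50, 0,0,134,-10.8,50, 0,0,141,-10.8,50, 0,0,142,-10.8,50]'
python3 - <<'E'
from h import *
for n in("top","scene"):
    im,d=vision.grab_frame(n);mag(n,im,d)
s=status.state();q=s['tool_rot'];print(s['tool_pos'],q,'yaw',np.degrees(2*np.arctan2(q[2],q[1])))
E
```

```text
time: 9.1
tool_pos: [0.5277, 0.1837, 0.0468]
tool_rot: [-0.001, 0.711, 0.703, -0.001]
contact_force: [-0.1, 0.4, 0.3]
gripper_width: 0.5
top mag 0.77 1357 [526.9  81.4] [118.   87.3] 89.78
scene mag 0.74 1393 [527.8  79.8] [122.4  90.7] 89.37
[0.52954648 0.1841349  0.04953391] [6.14801427e-04 7.11161644e-01 7.03027594e-01 9.70083683e-04] yaw 89.34090634461279
```

```bash
python3 -m crank '[-8,-0.5,0,-0.3,50, -16,-0.5,0,-0.3,50, -24,-0.5,0,-0.3,50, -30,-0.5,0,-0.3,50, -36,-0.5,0,-0.3,50, -42,-0.5,0,-0.3,50, -48,-0.5,0,-0.3,50, -54,-0.5,0,-0.3,50, -60,-0.5,0,-0.3,50, -65,-0.5,0,-0.3,50]'
python3 - <<'E'
from h import *
im,d=vision.grab_frame("top");mag("top",im,d);save("t2.png",cv2.resize(im[120:330,220:540],None,fx=2.4,fy=2.4))
im,d=vision.grab_frame("scene");mag("scene",im,d)
s=status.state();q=s['tool_rot'];print(s['tool_pos'],'yaw',np.degrees(2*np.arctan2(q[2],q[1])))
E
```

```text
time: 10.3
tool_pos: [0.5274, 0.1185, 0.0483]
tool_rot: [-0.0, 0.709, 0.705, 0.0]
contact_force: [0.2, 3.1, 0.6]
gripper_width: 0.498
top mag 0.85 689 [526.6  41.6] [102.1  87.1] 89.76
scene mag 0.96 1057 [527.7  47.1] [122.6  89. ] 88.65
scene mag 0.23 139 [507.6 398.1] [37.4 72.7] 32.42
[0.52724735 0.11830749 0.04811702] yaw 89.63085212572484
```

View pics/t2.png

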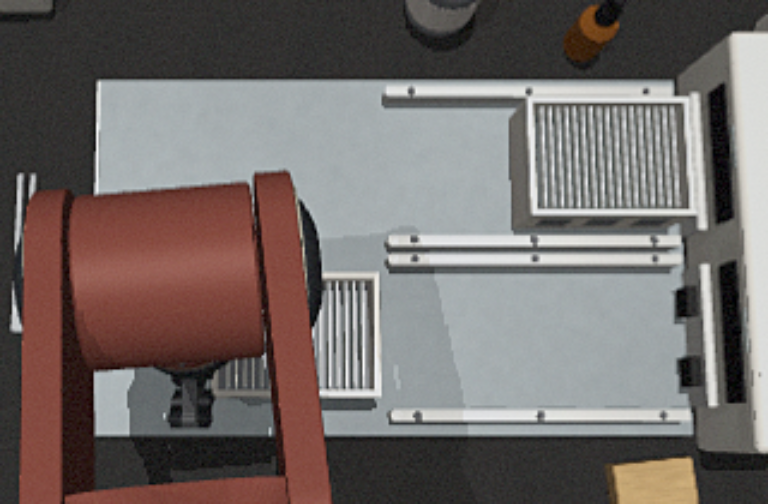

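The magazine's front is at column 378, centred between the rails at rows 258 and 415. It is straight, so I keep pushing.

```bash
python3 -m crank '[-5,0,0,0,50, -10,0,0,0,50, -15,0,0,0,50, -20,0,0,0,50, -25,0,0,0,50, -30,0,0,0,50, -35,0,0,0,50, -40,0,0,0,50, -45,0,0,0,50, -50,0,0,0,50]'
python3 - <<'E'
from h import *
for n in("top","scene"):
    im,d=vision.grab_frame(n);mag(n,im,d)
s=status.state();q=s['tool_rot'];print(s['tool_pos'],'yaw',np.degrees(2*np.arctan2(q[2],q[1])))
E
```

```text
time: 11.5
tool_pos: [0.5269, 0.0685, 0.0482]
tool_rot: [-0.0, 0.709, 0.705, -0.0]
contact_force: [0.1, 2.4, -0.2]
gripper_width: 0.5
top mag 0.72 335 [525.6 -12.9] [93.4 85.5] 89.76
scene mag 0.57 1011 [526.5  -3. ] [ 91.2 122.2] 0.05
[0.52696362 0.06833413 0.04817519] yaw 89.63018074247049
```

```bash
python3 -m crank '[-5,0,0,0,50, -10,0,0,0,50, -15,0,0,0,50, -20,0,0,0,50, -25,0,0,0,50, -30,0,0,0,50, -35,0,0,0,50, -40,0,0,0,50, -45,0,0,0,50, -50,0,0,0,50]'
python3 -m crank '[-5,0,0,0,50, -10,0,0,0,50, -15,0,0,0,50, -20,0,0,0,50, -25,0,0,0,50, -30,0,0,0,50, -35,0,0,0,50, -40,0,0,0,50, -45,0,0,0,50, -50,0,0,0,50]'
python3 - <<'E'
from h import *
for n in("top","scene"):
    im,d=vision.grab_frame(n);mag(n,im,d);save(n+"3.png",cv2.resize(im[100:330,220:540] if n=="top" else im[80:320,130:450],None,fx=2.4,fy=2.4))
s=status.state();q=s['tool_rot'];print(s['tool_pos'],'yaw',np.degrees(2*np.arctan2(q[2],q[1])))
E
```

```text
time: 12.7
tool_pos: [0.5267, 0.0185, 0.0482]
tool_rot: [-0.0, 0.709, 0.705, -0.0]
contact_force: [0.1, 2.7, 0.6]
gripper_width: 0.5
time: 13.7
tool_pos: [0.5263, -0.0315, 0.0482]
tool_rot: [-0.0, 0.709, 0.705, -0.0]
contact_force: [0.2, 2.5, 0.9]
gripper_width: 0.498
top mag 0.87 267 [491. -97.] [79.8 17.3] 89.72
top mag 0.7 70 [485.  365.8] [ 4.  54.3] 74.82
scene mag 0.91 862 [ 527.6 -103.3] [122.7  89.4] 87.92
[ 0.52635596 -0.03170934  0.04821667] yaw 89.62596179503483
```

View pics/scene3.png

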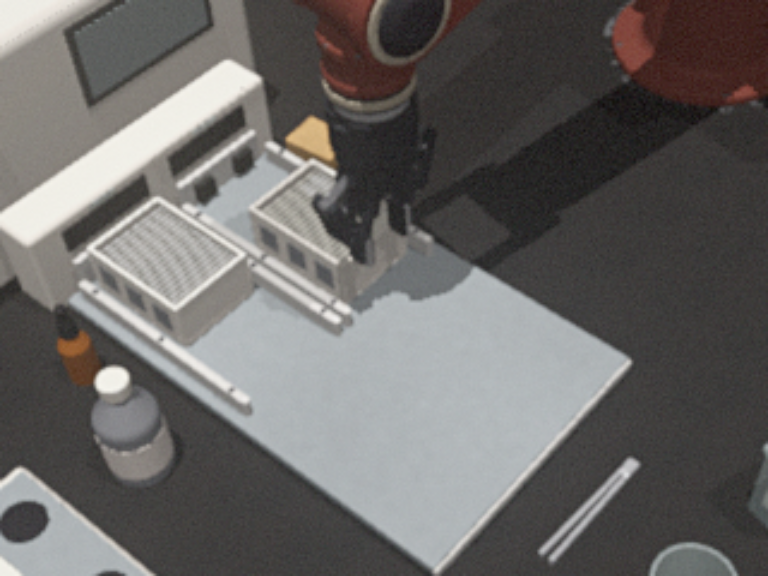

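The magazine is between the rails, at about (320,225), with a visible gap to the left rail. I continue, then creep up to the stop.

```bash
python3 -m crank '[-5,0,0,0,50, -10,0,0,0,50, -15,0,0,0,50, -20,0,0,0,50, -25,0,0,0,50, -30,0,0,0,50, -35,0,0,0,50, -40,0,0,0,50, -45,0,0,0,50, -50,0,0,0,50]'
python3 -m crank '[-3,0,0,0,50, -6,0,0,0,50, -9,0,0,0,50, -12,0,0,0,50, -15,0,0,0,50, -17,0,0,0,50, -19,0,0,0,50, -21,0,0,0,50, -22,0,0,0,50, -23,0,0,0,50]'
python3 - <<'E'
from h import *
for n in("top","scene"):
    im,d=vision.grab_frame(n);mag(n,im,d)
s=status.state();q=s['tool_rot'];print(s['tool_pos'],s['contact_force'],'yaw',np.degrees(2*np.arctan2(q[2],q[1])))
E
```

```text
time: 14.9
tool_pos: [0.526, -0.0815, 0.0482]
tool_rot: [-0.0, 0.709, 0.705, -0.0]
contact_force: [0.2, 2.5, -0.1]
gripper_width: 0.501
time: 15.9
tool_pos: [0.5259, -0.1041, 0.0482]
tool_rot: [-0.0, 0.709, 0.705, 0.0]
contact_force: [0.7, 2.8, 0.5]
gripper_width: 0.498
top mag 0.84 255 [ 491.3 -192.9] [72.2 18.9] 89.71
scene mag 0.77 819 [ 526.6 -170.1] [134.3  88.9] 89.81
[ 0.52587794 -0.10422999  0.04822251] [0.03997574 1.17822245 0.31066582] yaw 89.64288007460483
```

```bash
python3 -m crank '[-0.7,0,0,0,50, -1.4,0,0,0,50, -2.1,0,0,0,50, -2.8,0,0,0,50, -3.5,0,0,0,50, -4.2,0,0,0,50, -4.9,0,0,0,50, -5.6,0,0,0,50, -6.3,0,0,0,50, -7,0,0,0,50]'
python3 -m crank '[-0.4,0,0,0,50, -0.8,0,0,0,50, -1.2,0,0,0,50, -1.6,0,0,0,50, -2,0,0,0,50, -2.4,0,0,0,50, -2.8,0,0,0,50, -3.2,0,0,0,50, -3.6,0,0,0,50, -4,0,0,0,50]'
```

```text
time: 17.1
tool_pos: [0.5259, -0.1111, 0.0482]
tool_rot: [-0.0, 0.709, 0.705, -0.0]
contact_force: [0.5, 3.3, 0.4]
gripper_width: 0.501
time: 18.1
tool_pos: [0.5256, -0.1123, 0.0481]
tool_rot: [-0.002, 0.709, 0.705, 0.002]
contact_force: [-0.4, 12.6, 2.3]
gripper_width: 0.501
```

```bash
python3 -m crank '[-0.4,0,0,0,50, -0.8,0,0,0,50, -1.2,0,0,0,50, -1.6,0,0,0,50, -2,0,0,0,50, -2.3,0,0,0,50, -2.3,0,0,0,50, -2.3,0,0,0,50, -2.3,0,0,0,50, -2.3,0,0,0,50]'; python3 -c "
from h import *;s=status.state();print(s['contact_force'],s['ft_torque'])"
```

```text
time: 19.1
tool_pos: [0.5255, -0.1124, 0.048]
tool_rot: [-0.004, 0.709, 0.705, 0.003]
contact_force: [-0.3, 18.9, 5.1]
gripper_width: 0.497
[-0.25222014 18.94360143  5.08935336] [ 3.19992522  0.07941307 -0.04849788]
```

Contact with the stop is firm: 19 N with no further motion. I back off gently, then rise.

```bash
python3 -m crank '[1.5,0,0,0,50, 3,0,0,0,50, 4.5,0,0,0,50, 6,0,0,0,50, 9,0,0,0,50, 15,0,0,0,50, 25,0,0,0,50, 37,0,0,0,50, 45,0,0,0,50, 48,0,0,0,50]'
python3 -m crank '[15,0,-5,0,50, 40,0,-25,0,50, 75,0,-60,0,50, 115,0,-100,0,50, 155,0,-140,0,50, 195,0,-170,0,50, 230,0,-190,0,50, 255,0,-198,0,50, 268,0,-200,0,50, 270,0,-200,0,50]'
python3 - <<'E'
from h import *
for n in("top","scene"):
    im,d=vision.grab_frame(n);mag(n,im,d);save(n+"4.png",cv2.resize(im[100:330,280:600] if n=="top" else im[80:320,130:450],None,fx=2.4,fy=2.4))
s=status.state();print(s['tool_pos'],s['contact_force'])
E
```

```text
time: 20.1
tool_pos: [0.526, -0.0682, 0.0482]
tool_rot: [-0.0, 0.709, 0.705, -0.0]
contact_force: [0.1, 0.6, 0.1]
gripper_width: 0.501
time: 21.1
tool_pos: [0.5274, 0.2019, 0.2482]
tool_rot: [0.0, 0.709, 0.706, -0.0]
contact_force: [0.7, -0.3, -0.0]
gripper_width: 0.502
top mag 0.7 2147 [ 524.9 -179.6] [120.   85.8] 89.69
scene mag 0.81 1411 [ 525.4 -182. ] [123.2  92.2] 89.56
[0.52729986 0.19936386 0.24667284] [ 0.58771835  0.48866825 -0.54015346]
```

View pics/top4.png

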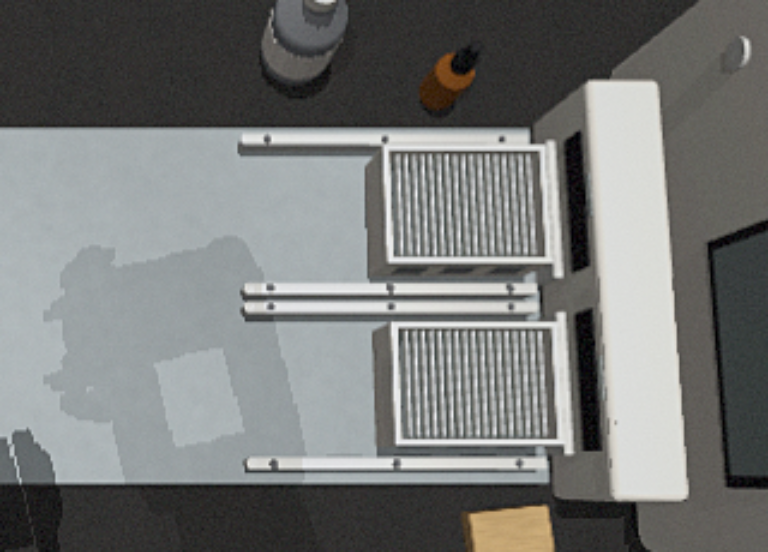

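View pics/scene4.png

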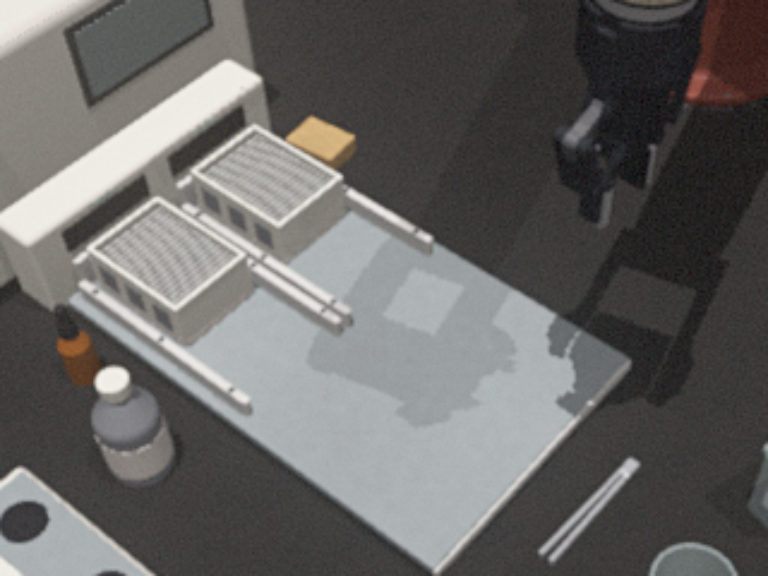

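Run:
```python
from h import *
for n in("top","scene"):
    im,d=vision.grab_frame(n);P,u,v=cloud(n,d)
    for lo,hi in((.475,.578),(.605,.705)):
        Q=P[(P[:,0]>lo)&(P[:,0]<hi)&(P[:,1]>-.28)&(P[:,1]<-.05)&(P[:,2]>.066)&(P[:,2]<.086)]
        S=P[(P[:,0]>lo+.01)&(P[:,0]<hi-.01)&(P[:,1]>-.28)&(P[:,1]<-.23)&(P[:,2]>.05)&(P[:,2]<.064)]
        print(n,rect(Q),"stop",len(S),np.round(np.percentile(S[:,1],[5,50,95]),4) if len(S) else '')
        for n2 in [n]:
            pass
    mag(n,im,d)
```

```text
top (array([ 525.7, -189.9]), array([102.9, 141.4]), 0.63) stop 338 [-0.26   -0.2522 -0.2355]
top (array([ 654.7, -189.6]), array([ 99.5, 141.3]), 0.3) stop 336 [-0.2605 -0.2517 -0.2355]
top mag 0.93 2147 [ 524.7 -179.6] [119.9  85.7] 89.74
scene (array([ 526.4, -193.5]), array([102.8, 146.7]), 0.11) stop 82 [-0.2653 -0.2632 -0.2519]
scene (array([ 655.9, -192.6]), array([145.4,  99.3]), 89.45) stop 87 [-0.2661 -0.2636 -0.2606]
scene mag 0.69 1418 [ 525.5 -182.2] [124.7  90.2] 89.54
```

```bash
python3 -c "
from h import *
print(order.job_done(), status.state()['time'])"
```

```text
the job is handed in; nothing more can be done
the job is handed in; nothing more can be done
```

The magazine is pushed home in the free lane and the job is handed in, at about 21 s on the robot's clock out of 72 s.

I pushed it about 29 mm sideways onto the lane's centre line with the half-open fingers. Then I pushed it along the lane from behind, with the fingertips kept above the rails' height, until it stopped dead against the end stop at about 19 N. After that I backed off gently and moved clear.

**Last checks:**
- **Position:** the magazine is within about 1 mm of the lane's centre and about 0.3° from world y, which matches the rails. Gaps show on both sides to the rails.
- **Flush fit:** its end lines up with the home magazine's within about 1 mm, and no gap to the stop shows in the pictures.
- **Other things:** in the final views the rest of the scene looks where it was. The beaker and staining jar were outside the top crop and only partly in the scene crop, so I did not check them there.
- **Disagreement:** the magazine's measured y differs by method. It is -0.180 from the top camera, -0.182 from the scene camera, -0.183 from the finger contact and about -0.185 from the rails. The hard stop and the match with the home magazine settled that it was home.
- **Odd readings:** mid-push, some top-camera fits were spoiled because the arm hid the magazine. I ignored those and used the scene camera instead.

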